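# Close the fittings tub and clamp its lid

## Robot

A 6-joint arm with a two-finger parallel gripper is mounted at the origin on the work surface. World frame = base frame: x ahead of the robot, y to its left, z up, the work surface at z = 0. Lengths are in mm, angles in rad, forces in N, time in s.
With the tool pointing down it reaches from about 250 to 725 mm from the base axis. Payload 9.7 kg.
Tool frame: the origin (TCP) lies midway between the tips of the shut fingers; the grasp point (between the pads) lies robot.grip_depth behind it (robot.grip_depth is the distance from the TCP to the grasp point, in mm); z points along the fingers, y is the direction in which the jaws open and shut (so a half turn about z gives the same grasp; the last joint's range is limited). The gripper opens to 85 mm and grips with 20 to 120 N. Pads are 22 mm wide; open, the fingers measure 114 mm over their backs; the gripper's body (76 mm by 85 mm) begins 54 mm behind the grasp point. The pads swing forward as they close: fully open they stand 13 mm farther back than shut.
Start: joints at [1.213, 0.087, 0.176, 1.66, 0, 1.571], TCP at [192.615, 515.166, 231.284] pointing down, gripper open.
Joint ranges: [-3.13, 3.13], [-0.85, 1.81], [-1.15, 1.24], [-2.2, 2.28], [-1.44, 1.52], [-3.14, 3.14]. Speed limits (rad/s): [2.22, 2.22, 2.57, 3.14, 3.14, 3.14].

## Interface

Orientations are given as a unit quaternion [w, x, y, z].
In Python, from bench import robot gives the robot as it stands. The module is installed in compiled form; this text tells all that it offers.
- The arm moves only by the tool send_rows, never from a script. Its arguments are lists of equal length, an entry for each row: "xyz": the shift along the tool's x, y, z in mm, a list of three; "roll": the turn about the tool's z in rad; "claw": the finger opening in mm, from 0 to 85.4. In form: {"xyz": [[tx, ty, tz], ...], "roll": [roll, ...], "claw": [claw, ...]}. A call has 1 to 20 rows; each row shifts and turns the commanded pose from where the row before left it, along the tool's axes as they then stand; what a row does not reach is not made up. A row lasts 1/8 s, in which the tool goes at most 62.5 mm and 10.7 degrees, less where a joint would pass 70% of its speed; a pose out of reach is approached as far as the arm can. A call is refused whole if a number of a shift passes 62.5 or a number of a turn 0.188, either way. A call with a gripper value outside its range is refused whole. The fingers move at their own pace and stop on an object; "newtons" is the grip in N (left out, the last holds). Time passes only in rows, so rows that do not move let the fingers close. It gives the time, the measured TCP pose, the force and the opening at its end, in the units of the state.
- robot.read_state(): the state, without advancing time (a new reading comes with each control period).
- robot.read_camera(name): name is "scene" or "side" or "wrist"; returns a dict with "frame" (480x640x3 uint8, red, green, blue), "mtx" (3x3 intrinsics, pixels), "R" (3x3) and "t" (3): a world point X has camera coordinates R X + t. Camera axes: x right, y down, z forward; pixel columns grow to the right and rows downward; lengths in mm; the calibration is good to about 2 mm. The wrist camera is an equidistant fisheye: a pixel r from the principal point sees the ray r / f radians off the axis. A picture is of the moment at which its call begins. There is no depth.
- robot.job_done(): hands the job in, once; it reports no verdict.
The state is a dict: "time": time; "joint_pos": joint angles; "joint_vel": joint speeds; "effort": joint torques, N m; "ee_pos": TCP position; "tcp_rot": TCP orientation; "ft_force": force on the tool from outside, world axes, zero at the start; "torque": the same for the moment, N m; "gripper_width": finger opening in mm.
Only numpy, scipy, OpenCV 4.12 (cv2) and the standard library are available. Lean on these libraries where they do the work, as an engineer would, in place of code of your own. Each camera call takes 0.05 s, during which the arm holds its last target. There are 200 camera calls.

## Task

Put the yellow lid on the grey tub of pipe fittings so that it sits fully home, and only then fold the tub's three red clips down over the lid. Press each clip until its rubber foot bears firmly on the lid and stays so by itself, but gently: nothing may be forced, 30 N on the tub or a clip is too much. Leave the brush, the blue coupling and the valve where they are.

Things in the scene. Friction and masses are not known exactly. Their poses are not given: they have to be found in the camera images.
- tub: Grey round plastic tub, fixed to the counter: outside 130 mm across, 75 mm high to its rim, mouth 117 mm across. Origin: centre of its underside, z up. Three clips are hinged on brackets around it, 120 degrees apart: clip_a on its -x side, clip_b at +60 degrees from its +x axis (towards +y), clip_c at -60 degrees.
- lid: Loose yellow round lid, 0.14 to 0.28 kg: a flange 132 mm across and 6 mm thick (10 to 16 mm above the origin) over a plug 111 mm across and 10 mm deep that narrows to 100 mm at its foot and drops into the tub's mouth. Origin: centre of the plug's underside, z up. It starts lying on the counter, plug down. Home, its flange rests flat on the tub's rim: the origin is then 65 mm above the tub's origin and the flange's top 81 mm above it. Any yaw will do.
- lid_handle (a point): Middle of the top of the lid's black bar handle, 46.5 mm above the lid's origin. The bar is 44 mm long along the lid's x, 14 mm thick along its y and stands 30.5 mm above the flange.
- clip_a: Red clip flap, plate 30 x 5 mm reaching 42 mm from its hinge. Origin: on the hinge axis, 79 mm from the tub's axis, 88 mm above its underside. x runs along the flap from the hinge, y along the hinge, z out of its outer face (uppermost when folded). Starts raised, leaning outwards (z 1.85 to 2.2 rad from up); folds inwards and down to about level (-0.2 to 0.4 rad), pointing at the tub's axis.
- clip_b: Red clip flap, plate 30 x 5 mm reaching 42 mm from its hinge. Origin: on the hinge axis, 79 mm from the tub's axis, 88 mm above its underside. x runs along the flap from the hinge, y along the hinge, z out of its outer face (uppermost when folded). Starts raised, leaning outwards (z 1.85 to 2.2 rad from up); folds inwards and down to about level (-0.2 to 0.4 rad), pointing at the tub's axis.
- clip_c: Red clip flap, plate 30 x 5 mm reaching 42 mm from its hinge. Origin: on the hinge axis, 79 mm from the tub's axis, 88 mm above its underside. x runs along the flap from the hinge, y along the hinge, z out of its outer face (uppermost when folded). Starts raised, leaning outwards (z 1.85 to 2.2 rad from up); folds inwards and down to about level (-0.2 to 0.4 rad), pointing at the tub's axis.
- clip_a_pad (a point): Point on the clip's outer face, 34 mm from the hinge on its middle line: where to push and press it. Axes as the clip's. Hinge friction 0.26 N m: about 8 N here moves the clip and it stays where it is left. Pressing here with 12 to 15 N makes the foot bear firmly on the lid.
- clip_b_pad (a point): Point on the clip's outer face, 34 mm from the hinge on its middle line: where to push and press it. Axes as the clip's. Hinge friction 0.26 N m: about 8 N here moves the clip and it stays where it is left. Pressing here with 12 to 15 N makes the foot bear firmly on the lid.
- clip_c_pad (a point): Point on the clip's outer face, 34 mm from the hinge on its middle line: where to push and press it. Axes as the clip's. Hinge friction 0.26 N m: about 8 N here moves the clip and it stays where it is left. Pressing here with 12 to 15 N makes the foot bear firmly on the lid.
- clip_a_mount (a point): Point on the plate's underside, 28 mm from the hinge, where the clip's black rubber foot (14 mm across) hangs on an adjusting screw. How far it is screwed out is unknown and differs from clip to clip: its face lies 4.5 to 14.5 mm below this point, so the angle at which it meets the lid is not known beforehand. It yields 2.5 N per mm for 4 mm, then is hard.
- clip_b_mount (a point): Point on the plate's underside, 28 mm from the hinge, where the clip's black rubber foot (14 mm across) hangs on an adjusting screw. How far it is screwed out is unknown and differs from clip to clip: its face lies 4.5 to 14.5 mm below this point, so the angle at which it meets the lid is not known beforehand. It yields 2.5 N per mm for 4 mm, then is hard.
- clip_c_mount (a point): Point on the plate's underside, 28 mm from the hinge, where the clip's black rubber foot (14 mm across) hangs on an adjusting screw. How far it is screwed out is unknown and differs from clip to clip: its face lies 4.5 to 14.5 mm below this point, so the angle at which it meets the lid is not known beforehand. It yields 2.5 N per mm for 4 mm, then is hard.
- brush: Bystander: wooden brush block 50 x 200 mm, 48 mm high, lying bristles down. Origin: centre of its underside.
- coupling: Bystander: blue and black pipe coupling, 48 mm across, 55 mm high, upright. Origin: centre of its underside.
- valve: Bystander: brass and chrome valve, 44 mm across, 76 mm high, upright. Origin: centre of its underside.
Mind the look-alikes: they are no part of the job. Several things look just like the lid: the one meant starts farthest to the robot's left.

How it is judged:
By the outcome, as a careful person would: the job done as asked, in the order asked, and still so for the second after the job is handed in, with the robot touching nothing.
It also fails if it takes over 64 s, if anything falls off the work surface, if the arm or the gripper's body presses on something with over 40 N, if the wrist force passes 120 N, or if a joint passes its speed limit or range.

## Working session

There is one attempt and no reset: what is moved stays moved. The work goes in short steps, Python scripts to look and compute and a tool call to move; the robot and the scene stay as the last step left them, time stands still between calls to the robot, and variables do not carry over. Pictures are saved under pics/ and viewed, about 8 in all and at most 12, crops included, and the job is handed in when it is done.

Besides the shell and the picture viewer there is one more tool, called after "Request:" as name([rows], argument=value, ...), one row to a line, values as JSON. send_rows: Moves the arm, as the interface text tells. Its arguments: {"type":"object","properties":{"xyz":{"type":"array","items":{"type":"array","items":{"type":"number"}}},"roll":{"type":"array","items":{"type":"number"}},"claw":{"type":"array","items":{"type":"number"}},"newtons":{"type":"number"}},"required":["xyz","roll","claw"]}

```bash
mkdir -p pics
python3 - <<'E'
from bench import robot
import cv2,numpy as np,pickle
s=robot.read_state();print({k:np.round(v,3) for k,v in s.items()},robot.grip_depth)
for n in("scene","side"):
    c=robot.read_camera(n);cv2.imwrite(f"pics/{n}0.png",c["frame"][...,::-1]);pickle.dump(c,open(f"{n}0.pkl","wb"))
    print(n,np.round(c["mtx"],1).tolist(),np.round(-c["R"].T@c["t"]),np.round(c["R"],3).tolist())
E
```

```text
{'time': np.float64(0.0), 'joint_pos': array([ 1.213,  0.087,  0.175,  1.66 , -0.   ,  1.571]), 'joint_vel': array([-0.   ,  0.   , -0.001,  0.001, -0.001,  0.001]), 'effort': array([ 4.0000e-03, -5.2037e+01,  4.6482e+01,  1.6000e-02, -0.0000e+00,
        0.0000e+00]), 'ee_pos': array([192.515, 514.935, 230.568]), 'tcp_rot': array([-0.   ,  0.178,  0.984, -0.001]), 'ft_force': array([ 0.835,  0.105, -0.34 ]), 'torque': array([0.022, 0.031, 0.006]), 'gripper_width': np.float64(85.194)} 18.700000000000003
scene [[573.5, 0.0, 326.0], [0.0, 573.5, 230.1], [0.0, 0.0, 1.0]] [1182.  225.  732.] [[-0.487, 0.873, 0.02], [0.583, 0.342, -0.737], [-0.651, -0.347, -0.675]]
side [[525.8, 0.0, 326.0], [0.0, 525.8, 238.7], [0.0, 0.0, 1.0]] [ 481. -901.  652.] [[0.993, -0.12, -0.019], [-0.083, -0.559, -0.825], [0.089, 0.821, -0.565]]
```

View pics/scene0.png

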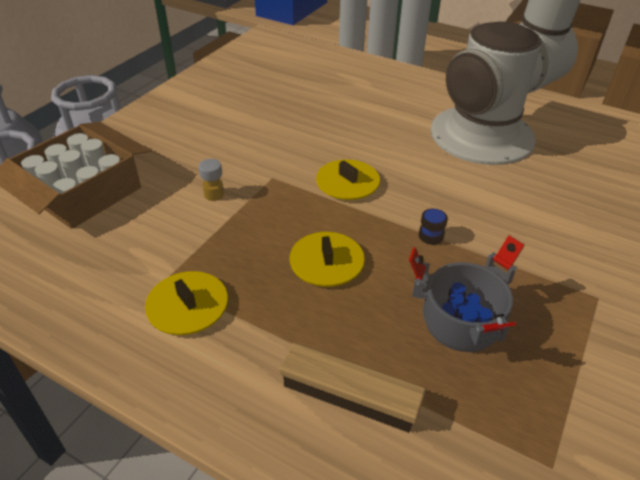

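View pics/side0.png

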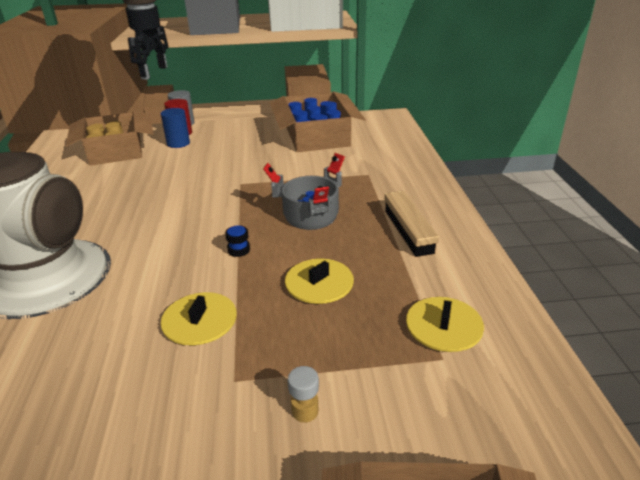

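The scene view shows three lids with flange centres at about (187,302), (327,259) and (349,180), the tub rim at (468,293) and the clips at (417,264), (509,252) and (498,326). In the side view the lids are at (446,323), (319,281) and (199,318) and the tub rim at (311,190).

```bash
cat > h.py <<'E'
import numpy as np,cv2,pickle
def ray(c,u,v):
    K,R,t=c["mtx"],np.array(c["R"]),np.array(c["t"])
    return -R.T@t, R.T@np.linalg.inv(K)@np.array([u,v,1.])
def onz(c,u,v,z):
    o,d=ray(c,u,v);return o+d*(z-o[2])/d[2]
def tri(c1,p1,c2,p2):
    o1,d1=ray(c1,*p1);o2,d2=ray(c2,*p2)
    s=np.linalg.lstsq(np.c_[d1,-d2],o2-o1,rcond=None)[0]
    a,b=o1+d1*s[0],o2+d2*s[1];return (a+b)/2,np.linalg.norm(a-b)
def proj(c,X):
    q=np.array(c["R"])@np.array(X)+c["t"];q=np.array(c["mtx"])@q;return q[:2]/q[2]
E
python3 - <<'E'
from h import *
a=pickle.load(open("scene0.pkl","rb"));b=pickle.load(open("side0.pkl","rb"))
for n,p,q,z in[("A",(187,302),(446,323),14),("B",(327,259),(319,281),14),("C",(349,180),(199,318),14),("tub",(468,293),(311,190),75),("c1",(417,264),(320,195),100),("c2",(509,252),(272,173),100),("c3",(498,326),(337,163),100),("brush",(353,383),(411,215),45),("coup",(433,227),(237,241),28),("valve",(211,180),(304,394),38)]:
    x,e=tri(a,p,b,q);print(n,x.round(),round(e,1),onz(a,*p,z).round(),onz(b,*q,z).round())
fr=a["frame"][200:380,360:560,::-1];cv2.imwrite("pics/t.png",np.hstack([cv2.resize(fr,(400,360),interpolation=2),cv2.resize(b["frame"][140:240,255:366,::-1],(400,360),interpolation=2)]))
E
```

```text
A [ 755. -257.   12.] 4.1 [ 755. -254.   14.] [ 756. -261.   14.]
B [ 551. -108.    9.] 0.6 [ 555. -106.   14.] [ 550. -115.   14.]
C [ 327. -181.    8.] 0.6 [ 333. -178.   14.] [ 328. -188.   14.]
tub [561. 142.  72.] 2.0 [563. 143.  75.] [561. 135.  75.]
c1 [574.  60. 104.] 0.9 [569.  59. 100.] [575.  66. 100.]
c2 [477. 175. 105.] 1.0 [471. 175. 100.] [477. 183. 100.]
c3 [629. 202. 105.] 1.7 [624. 203. 100.] [631. 211. 100.]
brush [772.  54.  40.] 3.1 [773.  55.  45.] [770.  45.  45.]
coup [393.  28.  25.] 1.0 [396.  29.  28.] [393.  25.  28.]
valve [ 499. -399.   37.] 1.4 [ 500. -398.   38.] [ 498. -399.   38.]
```

View pics/t.png

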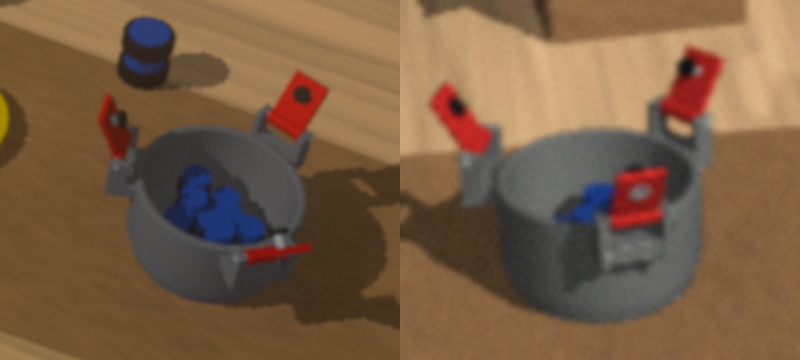

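Lid B at about (551,-108) is the one farthest to the left (greatest y). The tub is near (562,140), with clips at bearings of about -80, 40 and 160 degrees. I'll go above the lid.

Request:
send_rows([
  [-34.6,-28.6,0],
  [-34.6,-28.6,0],
  [-34.6,-28.6,0],
  [-34.6,-28.6,0],
  [-34.6,-28.6,0],
  [-34.6,-28.6,0],
  [-34.6,-28.6,0],
  [-34.6,-28.6,0],
  [-34.6,-28.6,0],
  [-34.6,-28.6,0],
  [-34.6,-28.6,0],
  [-34.6,-28.6,0],
  [-34.6,-28.6,0],
  [-34.6,-28.6,0],
  [-34.6,-28.6,0],
  [-34.6,-28.6,0],
  [0,0,0],
], roll=[0,0,0,0,0,0,0,0,0,0,0,0,0,0,0,0,0], claw=[60,60,60,60,60,60,60,60,60,60,60,60,60,60,60,60,60])

```text
time: 2.22
ee_pos: [551.5, -109.6, 229.8]
tcp_rot: [-0.001, 0.179, 0.984, -0.0]
ft_force: [0.7, 0.4, -0.8]
gripper_width: 60.0
```

```bash
cat >> h.py <<'E'
def wray(c,u,v,z):
    K,R,t=c["mtx"],np.array(c["R"]),np.array(c["t"])
    x=(u-K[0,2])/K[0,0];y=(v-K[1,2])/K[1,1];r=np.hypot(x,y)+1e-9
    d=R.T@np.array([x/r*np.sin(r),y/r*np.sin(r),np.cos(r)]);o=-R.T@t
    return o+d*(z-o[2])/d[2]
def wproj(c,X):
    q=np.array(c["R"])@np.array(X)+c["t"];K=c["mtx"];n=np.hypot(q[0],q[1]);r=np.arctan2(n,q[2])
    return np.array([K[0,2]+K[0,0]*r*q[0]/n,K[1,2]+K[1,1]*r*q[1]/n])
def axes(s):
    from scipy.spatial.transform import Rotation as Ro
    w,x,y,z=s["tcp_rot"];return Ro.from_quat([x,y,z,w]).as_matrix()
E
python3 - <<'E'
from h import *
from bench import robot
s=robot.read_state();print(s["time"],s["ee_pos"].round(1),axes(s).round(3).tolist(),s["ft_force"].round(1))
c=robot.read_camera("wrist");cv2.imwrite("pics/w1.png",c["frame"][...,::-1]);pickle.dump(c,open("w1.pkl","wb"))
print(c["mtx"].round(1).tolist(),(-c["R"].T@c["t"]).round(),c["R"].round(2).tolist())
E
```

```text
2.225 [ 551.5 -109.6  229.8] [[-0.936, 0.353, -0.002], [0.353, 0.936, 0.0], [0.002, -0.001, -1.0]] [ 0.7  0.4 -0.8]
[[371.6, 0.0, 319.3], [0.0, 371.6, 245.6], [0.0, 0.0, 1.0]] [474. -80. 372.] [[0.35, 0.94, 0.0], [0.89, -0.33, 0.32], [0.3, -0.11, -0.95]]
```

View pics/w1.png

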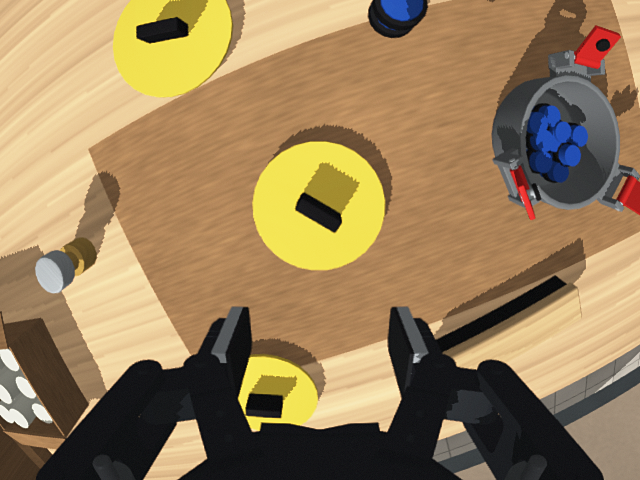

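The wrist view shows the lid centred at (318,206) with its handle running from about (300,200) to (340,222), and the tub rim around (557,142).

Run:
```python
from h import *
c=pickle.load(open("w1.pkl","rb"));f=c["frame"].astype(int)
m=((f[...,0]>200)&(f[...,1]>190)&(f[...,2]<140)).astype(np.uint8);m[:, :235]=0;m[:,400:]=0;m[:130]=0;m[290:]=0
cn=max(cv2.findContours(m,0,1)[0],key=len)[:,0]
P=np.array([wray(c,u,v,16)[:2] for u,v in cn]).astype(np.float32)
print("lid",cv2.minEnclosingCircle(P))
k=(f.sum(2)<120).astype(np.uint8);k[:, :285]=0;k[:,360:]=0;k[:180]=0;k[240:]=0
ys,xs=np.nonzero(k)
Q=np.array([wray(c,u,v,38)[:2] for u,v in zip(xs,ys)]).astype(np.float32);r=cv2.minAreaRect(Q);print("handle",Q.mean(0),r,cv2.boxPoints(r).round().tolist())
for cr in [(302,195),(341,219),(337,231),(297,207)]: print(wray(c,*cr,46.5).round(1))
# tub rim: outer points at z=75
T=np.array([wray(c,u,v,75)[:2] for u,v in [(493,135),(508,90),(530,80),(570,75),(600,88),(618,120),(619,160),(605,195),(570,209),(550,206)]]).astype(np.float32)
print("tub",cv2.minEnclosingCircle(T),cv2.fitEllipse(T))
```

```text
lid ((549.2830200195312, -109.90926361083984), 65.50450134277344)
handle [ 548.1079  -108.98024] ((548.4118041992188, -108.69017028808594), (44.67893600463867, 17.714405059814453), 37.99871063232422) [[525.0, -115.0], [536.0, -129.0], [571.0, -102.0], [561.0, -88.0]]
[ 526.6 -116.6   46.5]
[559.6 -91.6  46.5]
[568.9 -98.9  46.5]
[ 535.2 -124.7   46.5]
tub ((553.7420043945312, 130.72311401367188), 78.65319061279297) ((553.3104858398438, 133.50289916992188), (129.08543395996094, 161.0039520263672), 157.64744567871094)
```

Request:
send_rows([
  [2.7,-0.6,0],
  [0,0,25],
  [0,0,25],
  [0,0,25],
  [0,0,25],
  [0,0,25],
  [0,0,25],
  [0,0,25],
  [0,0,20],
  [0,0,12.8],
  [0,0,0],
  [0,0,0],
  [0,0,0],
  [0,0,0],
], roll=[0,-0.1693,-0.1693,-0.1693,-0.1693,-0.1693,-0.1693,0,0,0,0,0,0,0], claw=[45,45,45,45,45,45,45,45,45,45,45,10,10,10], newtons=40)

```text
time: 4.03
ee_pos: [549.0, -107.1, 24.8]
tcp_rot: [0.001, -0.323, 0.946, -0.001]
ft_force: [0.2, -0.4, 5.9]
gripper_width: 12.9
```

Run:
```python
from h import *
from bench import robot
s=robot.read_state();print(s["time"],s["ee_pos"].round(1),axes(s).round(3).tolist(),s["ft_force"].round(1),s["joint_pos"].round(2),s["gripper_width"])
```

```text
4.025 [ 549.  -107.1   24.8] [[-0.791, -0.611, 0.002], [-0.611, 0.791, -0.0], [-0.001, -0.002, -1.0]] [ 0.2 -0.4  5.9] [-0.19  0.13 -0.18  1.26  0.   -0.85] 12.907350140475737
```

Gripped, opening 12.9 mm. I'll lift and refine the tub centre from the pictures I already have.

Request:
send_rows([
  [0,0,-10],
  [0,0,-25],
  [0,0,-35],
  [0,0,-40],
  [0,0,-40],
  [0,0,0],
  [0,0,0],
], roll=[0,0,0,0,0,0,0], claw=[10,10,10,10,10,10,10])

```text
time: 4.9
ee_pos: [547.9, -106.9, 172.8]
tcp_rot: [-0.0, -0.323, 0.946, 0.0]
ft_force: [1.4, -0.4, -2.7]
gripper_width: 13.2
```

Run:
```python
from h import *
from bench import robot
c=pickle.load(open("w1.pkl","rb"));a=pickle.load(open("scene0.pkl","rb"))
w=robot.read_camera("wrist");pickle.dump(w,open("w2.pkl","wb"))
i=cv2.resize(c["frame"][20:220,480:640,::-1],(480,600),interpolation=2)
j=cv2.resize(w["frame"][...,::-1],(320,240));k=cv2.resize(a["frame"][240:360,400:560,::-1],(320,240),interpolation=2)
cv2.imwrite("pics/t2.png",np.hstack([i,np.vstack([j,k,np.zeros((120,320,3),np.uint8)])]))
```

```text
(no output)
```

View pics/t2.png

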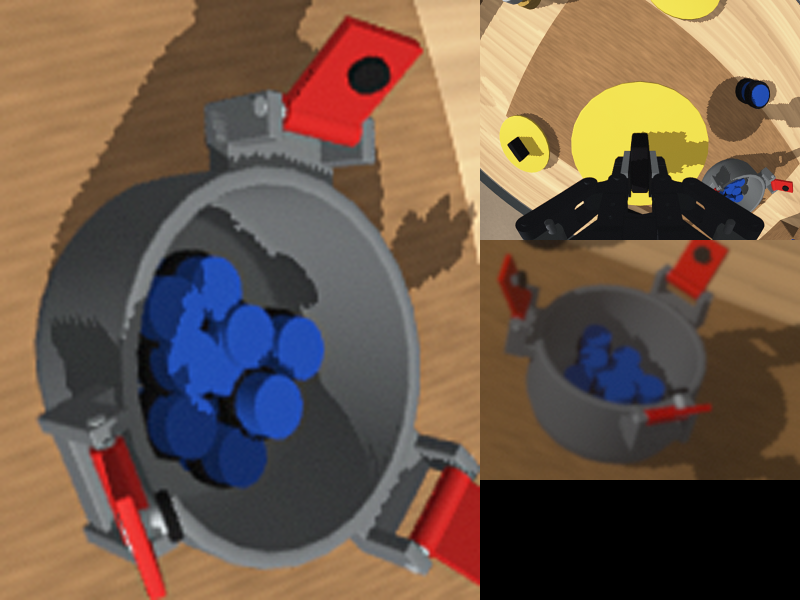

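Left crop: the rim's outer edge runs through (122,350), (265,165), (419,390) and (285,568) in the 3x crop. The lid hangs level in the fingers.

Run:
```python
from h import *
from scipy.optimize import least_squares
c=pickle.load(open("w1.pkl","rb"));a=pickle.load(open("scene0.pkl","rb"))
o=[(419,390),(285,568),(265,165),(345,195),(390,260),(418,350),(400,460),(350,545),(215,545),(122,350),(150,240),(190,195)]
P=np.array([wray(c,480+x/3,20+y/3,75)[:2] for x,y in o])
r=least_squares(lambda p:np.hypot(*(P-p[:2]).T)-65,[560,140]);print(r.x,r.fun.round(1))
r=least_squares(lambda p:np.hypot(*(P-p[:2]).T)-p[2],[560,140,65]);print(r.x)
o=[(47,100),(70,57),(120,46),(180,57),(222,95),(225,120)]
S=np.array([onz(a,400+x/2,240+y/2,75)[:2] for x,y in o])
r=least_squares(lambda p:np.hypot(*(S-p[:2]).T)-65,[560,140]);print("scene",r.x,r.fun.round(1))
ctr=r.x
# hinge mids (wrist crop): clip1 red hinge corners, top clip
for n,p in [("c1",[(97,450),(125,545)]),("c2",[(285,110),(365,140)]),("c3",[(430,455),(415,550)])]:
    for x,y in p:print(n,wray(c,480+x/3,20+y/3,88).round())
```

```text
[557.51992353 143.28480652] [-0.3 -0.8 -0.4 -0.3 -2.5 -0.9 -1.9  1.8 -3.9 -1.4 -0.5 -1.1]
[557.42626191 143.66572185  63.91116005]
scene [560.90509203 143.58079107] [ 3.9  1.4 -2.9  1.7  3.3  0.3]
c1 [558.  61.  88.]
c1 [588.  63.  88.]
c2 [478. 159.  88.]
c2 [493. 190.  88.]
c3 [597. 193.  88.]
c3 [627. 181.  88.]
```

Run:
```python
from h import *
from scipy.optimize import least_squares
c=pickle.load(open("w2.pkl","rb"));f=c["frame"].astype(int)
m=((f[...,0]>120)&(f[...,1]>110)&(f[...,2]<130)&(f[...,0]-f[...,2]>90)).astype(np.uint8);m[:140]=0;m[:,:170]=0;m[:,470:]=0
cn=max(cv2.findContours(m,0,1)[0],key=len)[:,0];cn=cv2.convexHull(cn)[:,0]
cn=cn[cn[:,1]<300]
P=np.array([wray(c,u,v,164)[:2] for u,v in cn])
r=least_squares(lambda p:np.hypot(*(P-p[:2]).T)-p[2],[548,-108,65],loss="soft_l1");print(r.x,r.fun.round(1))
r=least_squares(lambda p:np.hypot(*(P-p[:2]).T)-66,[548,-108],loss="soft_l1");print(r.x)
```

```text
[ 547.02637438 -104.71294212   68.35665922] [-0.4 -0.7 -0.7 -0.6 -1.3 -1.3  0.5  0.6  1.1 -0.8 -0.3 -0.4  0.   0.1
  0.4  0.3  0.5  0.6  0.5  0.8  0.7 -0.2]
[ 545.82299102 -107.20795788]
```

Request:
send_rows([
  [-10,12,0],
  [-20.3,24,0],
  [-25,29.4,0],
  [-25,29.4,0],
  [-25,29.4,0],
  [-25,29.4,0],
  [-20,23.5,0],
  [-12.2,14.3,0],
  [0,0,0],
  [0,0,20],
  [0,0,20],
  [0,0,15],
  [0,0,5],
  [0,0,0],
], roll=[0,0,0,0,0,0,0,0,0,0,0,0,0,0], claw=[10,10,10,10,10,10,10,10,10,10,10,10,10,10])

```text
time: 6.7
ee_pos: [559.7, 143.6, 113.6]
tcp_rot: [-0.0, -0.323, 0.946, -0.0]
ft_force: [-0.6, -0.7, -1.9]
gripper_width: 12.8
```

Run:
```python
from h import *
from bench import robot
s=robot.read_state();print(s["joint_pos"].round(2))
a=robot.read_camera("scene");b=robot.read_camera("side");pickle.dump((a,b),open("p3.pkl","wb"))
cv2.imwrite("pics/t3.png",np.hstack([cv2.resize(a["frame"][200:380,380:560,::-1],(400,400),interpolation=2),cv2.resize(b["frame"][120:240,255:375,::-1],(400,400),interpolation=2)]))
```

```text
[ 0.25  0.14  0.01  1.44 -0.   -0.41]
```

View pics/t3.png

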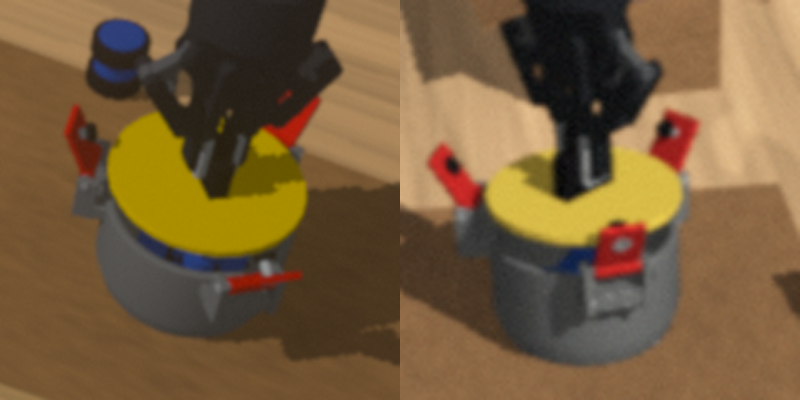

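Run:
```python
from h import *
from scipy.optimize import least_squares
a,b=pickle.load(open("p3.pkl","rb"))
for n,c,(ox,oy,sc),rg in (("scene",a,(380,200,400/180),(415,525,240,320)),("side",b,(255,120,400/120),(395-120,470,150,200))):
    f=c["frame"].astype(int)
    m=((f[...,0]>110)&(f[...,0]-f[...,2]>85)&(f[...,1]-f[...,2]>60)).astype(np.uint8)
    M=np.zeros_like(m);u0,u1,v0,v1=rg;M[v0:v1,u0:u1]=m[v0:v1,u0:u1]
    cn=cv2.convexHull(max(cv2.findContours(M,0,1)[0],key=len))[:,0]
    C=cn.mean(0);print(n,cn[:,0].min(),cn[:,0].max(),cn[:,1].min(),cn[:,1].max())
    th=np.linspace(0,6.28,60)
    for tag,x,y,z,r in(("lidtop",558.5,143.4,104.8,66),("tub rim",558.5,143.4,75,65)):
        q=np.array([proj(c,(x+r*np.cos(t),y+r*np.sin(t),z)) for t in th]);print(tag,q.min(0).round(1),q.max(0).round(1))
```

```text
scene 428 517 250 314
lidtop [428.5 247.1] [518.1 312.3]
tub rim [426.4 260.8] [512.6 325. ]
side 280 339 164 192
lidtop [279.2 163.4] [338.4 191.1]
tub rim [280.6 175. ] [338.1 203. ]
```

Lid and tub agree within about 2 mm in both views. Lowering.

Request:
send_rows([
  [0,0,6],
  [0,0,5],
  [0,0,4],
  [0,0,2],
  [0,0,2],
  [0,0,2],
  [0,0,1],
  [0,0,0],
], roll=[0,0,0,0,0,0,0,0], claw=[10,10,10,10,10,10,10,10])

```text
time: 7.8
ee_pos: [559.7, 143.9, 91.5]
tcp_rot: [-0.0, -0.323, 0.946, 0.0]
ft_force: [0.1, 0.0, -2.0]
gripper_width: 12.9
```

Request:
send_rows([
  [0,0,1],
  [0,0,1],
  [0,0,0],
], roll=[0,0,0], claw=[10,10,10])

```text
time: 8.18
ee_pos: [559.7, 143.9, 89.8]
tcp_rot: [0.0, -0.323, 0.946, -0.0]
ft_force: [-1.2, -0.7, 1.9]
gripper_width: 13.3
```

Lid weight came off the wrist at z 89.8, exactly the predicted home height. Release, rise, shut the fingers and go outside the clip at -81 degrees.

Request:
send_rows([
  [0,0,0],
  [0,0,0],
  [0,0,0],
  [0,0,-12],
  [0,0,-25],
  [0,0,-25],
  [0,0,0],
  [0,0,0],
  [0,0,0],
  [0,0,0],
  [0,0,0],
  [0,0,0],
  [33.2,0.2,0],
  [33.2,0.2,0],
  [33.2,0.2,0],
  [33.2,0.2,0],
  [0,0,0],
], roll=[0,0,0,0,0,0,-0.1789,-0.1789,-0.1789,-0.1789,-0.1789,-0.1789,0,0,0,0,0], claw=[34,34,34,34,34,34,0,0,0,0,0,0,0,0,0,0,0])

```text
time: 10.3
ee_pos: [580.5, 10.8, 152.3]
tcp_rot: [-0.0, 0.761, -0.649, 0.0]
ft_force: [-0.4, -0.1, 0.1]
gripper_width: 0.3
```

Run:
```python
from h import *
from bench import robot
s=robot.read_state();print(s["ee_pos"].round(1),axes(s).round(3)[:,0],s["joint_pos"].round(2))
a=robot.read_camera("scene");b=robot.read_camera("side");w=robot.read_camera("wrist");pickle.dump((a,b,w),open("p4.pkl","wb"))
cv2.imwrite("pics/t4.png",np.hstack([w["frame"][...,::-1][:,100:540],cv2.resize(np.vstack([cv2.resize(a["frame"][200:360,390:550,::-1],(240,240),interpolation=2),cv2.resize(b["frame"][120:240,255:375,::-1],(240,240),interpolation=2)]),(240,480))]))
```

```text
[580.5  10.8 152.3] [ 0.157 -0.988  0.   ] [ 0.02  0.14  0.09  1.51 -0.   -1.71]
```

View pics/t4.png

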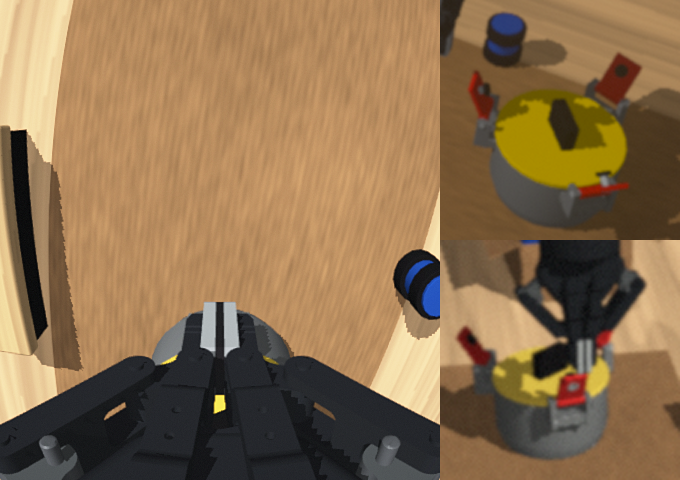

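Scene view: the lid flange sits flush on the rim all round, clips still raised. Fingers are shut outside the first clip. Go down and push inwards.

Request:
send_rows([
  [0,0,20],
  [0,0,20],
  [-8,0,0],
  [-8,0,0],
  [-5,0,0],
  [-5,0,0],
  [-5,0,0],
  [-4,0,0],
  [-4,0,0],
], roll=[0,0,0,0,0,0,0,0,0], claw=[0,0,0,0,0,0,0,0,0], newtons=30)

```text
time: 11.58
ee_pos: [574.9, 50.1, 113.3]
tcp_rot: [-0.0, 0.761, -0.649, 0.002]
ft_force: [0.7, -7.0, 5.5]
gripper_width: 0.3
```

Request:
send_rows([
  [-4,0,-5.7],
  [-3,0,-1.5],
  [-3.4,0,-0.9],
  [-4.2,0,1.2],
  [-4.2,0,1.5],
  [-3.8,0,2.3],
  [-3.7,0,2.6],
  [0,0,0],
], roll=[0,0,0,0,0,0,0,0], claw=[0,0,0,0,0,0,0,0])

```text
time: 12.58
ee_pos: [569.6, 76.5, 112.6]
tcp_rot: [0.001, 0.761, -0.648, 0.001]
ft_force: [-2.0, -3.7, 1.0]
gripper_width: -0.1
```

Request:
send_rows([
  [-3,0,3],
  [-2.6,0,3],
  [-1.5,0,2],
  [0,0,0],
], roll=[0,0,0,0], claw=[0,0,0,0])

```text
time: 13.08
ee_pos: [568.5, 83.6, 105.0]
tcp_rot: [0.0, 0.761, -0.648, 0.001]
ft_force: [-2.8, -4.8, 4.8]
gripper_width: -0.3
```

Request:
send_rows([
  [-1.3,0,2],
  [-0.8,0,1.5],
  [0,0,0],
], roll=[0,0,0], claw=[0,0,0])

```text
time: 13.45
ee_pos: [568.2, 85.6, 101.6]
tcp_rot: [0.0, 0.761, -0.648, 0.001]
ft_force: [-2.9, -6.1, 4.5]
gripper_width: 0.1
```

Request:
send_rows([
  [0,0,1.5],
  [0,0,1.5],
  [0,0,0],
], roll=[0,0,0], claw=[0,0,0])

```text
time: 13.82
ee_pos: [568.0, 86.5, 99.0]
tcp_rot: [-0.0, 0.762, -0.648, 0.0]
ft_force: [-5.4, -0.6, 7.8]
gripper_width: 0.3
```

Request:
send_rows([
  [0,0,1.2],
  [0,0,1.2],
  [0,0,0],
], roll=[0,0,0], claw=[0,0,0])

```text
time: 14.2
ee_pos: [568.2, 87.0, 96.8]
tcp_rot: [-0.001, 0.762, -0.648, -0.0]
ft_force: [-3.9, 2.3, 7.8]
gripper_width: -0.2
```

Request:
send_rows([
  [0,0,1.2],
  [0,0,1.2],
  [0,0,0],
], roll=[0,0,0], claw=[0,0,0])

```text
time: 14.58
ee_pos: [568.2, 87.4, 94.9]
tcp_rot: [-0.001, 0.762, -0.648, -0.0]
ft_force: [-6.4, 3.9, 10.2]
gripper_width: -0.3
```

Request:
send_rows([
  [-2,0.5,0.5],
  [0,0,0.8],
  [0,0,0],
], roll=[0,0,0], claw=[0,0,0])

```text
time: 14.95
ee_pos: [568.0, 87.9, 93.8]
tcp_rot: [-0.001, 0.761, -0.648, 0.001]
ft_force: [-3.3, -4.4, 12.3]
gripper_width: -0.0
```

Request:
send_rows([
  [0,0,0.7],
  [0,0,0],
  [0,0,0],
], roll=[0,0,0], claw=[0,0,0])

```text
time: 15.32
ee_pos: [568.0, 88.0, 93.3]
tcp_rot: [-0.001, 0.761, -0.648, 0.001]
ft_force: [-4.3, -2.8, 12.7]
gripper_width: 0.1
```

Request:
send_rows([
  [0,0,0.8],
  [0,0,0],
  [0,0,0],
], roll=[0,0,0], claw=[0,0,0])

```text
time: 15.7
ee_pos: [568.0, 88.1, 92.6]
tcp_rot: [-0.001, 0.761, -0.648, 0.001]
ft_force: [-4.2, -3.2, 14.4]
gripper_width: 0.0
```

Clip 1 pressed to 14.4 N with foot compression visible in the force slope. Release and turn for the clip at 39 degrees.

Request:
send_rows([
  [0,0,-10],
  [0,0,-25],
  [0,0,-25],
  [0,0,0],
  [0,0,0],
  [0,0,0],
  [0,0,0],
], roll=[0,0.1745,0.1745,0.1745,0.1745,0.1745,0.1745], claw=[0,0,0,0,0,0,0])

```text
time: 16.58
ee_pos: [567.5, 88.3, 150.4]
tcp_rot: [0.0, -0.333, 0.943, 0.0]
ft_force: [0.1, -1.1, -0.8]
gripper_width: 0.1
```

Run:
```python
from h import *
from bench import robot
s=robot.read_state();A=axes(s);p=s["ee_pos"];print(p.round(1),A[:,0].round(3),s["joint_pos"].round(2))
for ang in(39,159):
    t=np.radians(ang);T=np.array([559+134*np.cos(t),143+134*np.sin(t),p[2]]);print(ang,(A.T@(T-p)).round(1))
a=robot.read_camera("scene");b=robot.read_camera("side");w=robot.read_camera("wrist");pickle.dump((a,b,w),open("p5.pkl","wb"))
cv2.imwrite("pics/t5.png",np.hstack([w["frame"][...,::-1][:,100:540],np.vstack([cv2.resize(a["frame"][210:350,395:535,::-1],(300,240),interpolation=2),cv2.resize(b["frame"][130:220,260:372,::-1],(300,240),interpolation=2)])]))
```

```text
[567.5  88.3 150.4] [-0.778 -0.628 -0.   ] [ 0.15  0.13  0.07  1.51  0.   -0.52]
39 [-1.617e+02  4.820e+01  1.000e-01]
159 [ 39.5 163.8  -0. ]
```

View pics/t5.png

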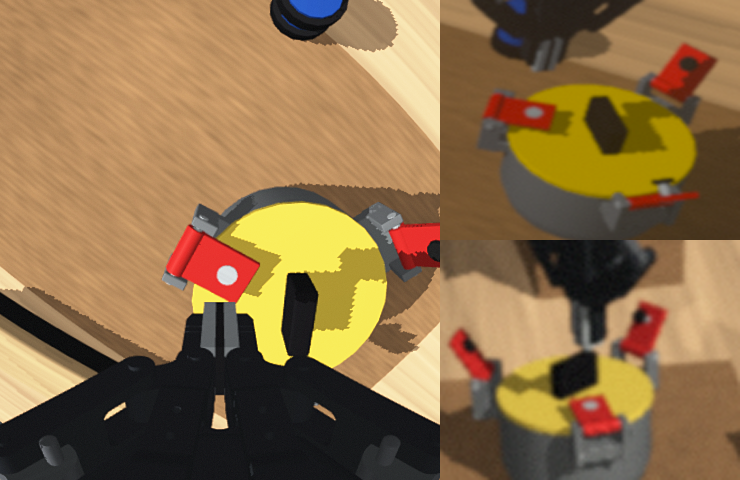

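Clip 1 lies folded on the lid, with its screw dot at crop (227,275). The other two clips are still raised and the lid is flush.

Run:
```python
from h import *
from scipy.optimize import least_squares
a,b,c=pickle.load(open("p5.pkl","rb"));W=lambda x,y,z:wray(c,x+100,y,z)
dot=W(227,275,95);h=(W(193,225,91)+W(174,281,91))/2;tip=(W(259,265,96)+W(237,302,96))/2
print("dot",dot.round(1),"hinge",h.round(1),"tip",tip.round(1),np.degrees(np.arctan2(*(h-tip)[[1,0]])))
f=c["frame"].astype(int);m=((f[...,0]>120)&(f[...,0]-f[...,2]>90)&(f[...,1]-f[...,2]>70)).astype(np.uint8)
P=[];o=[(280,203),(310,202),(340,210),(365,227),(380,250),(387,280),(384,305),(262,206),(245,214)]
P=np.array([W(x,y,81)[:2] for x,y in o]);r=least_squares(lambda p:np.hypot(*(P-p[:2]).T)-66,[560,140]);print("lid",r.x,r.fun.round(1))
d=dot[:2]-r.x;print(np.hypot(*d),np.degrees(np.arctan2(d[1],d[0])))
d=dot[:2]-[559,143];print(np.hypot(*d),np.degrees(np.arctan2(d[1],d[0])))
```

```text
dot [565.9  93.1  95. ] hinge [572.9  66.2  91. ] tip [562.3 105.9  96. ] -75.06264985116681
lid [558.00643897 142.44829685] [-0.4 -0.4 -0.1  0.2 -0.1  0.1  0.2  0.6  0.3]
49.924357946119414 -80.94821676478574
50.32421018441487 -82.16424503038665
```

Request:
send_rows([
  [-27,8,0],
  [-27,8,0],
  [-27,8,0],
  [-27,8,0],
  [-27,8,0],
  [-27,8,0],
  [0,0,0],
  [0,0,19],
  [0,0,19],
  [8,0,0],
  [8,0,0],
  [5,0,0],
  [5,0,0],
  [5,0,0],
  [4,0,0],
  [4,0,0],
], roll=[0,0,0,0,0,0,0,0,0,0,0,0,0,0,0,0], claw=[0,0,0,0,0,0,0,0,0,0,0,0,0,0,0,0])

```text
time: 18.73
ee_pos: [634.5, 204.0, 115.6]
tcp_rot: [0.004, -0.336, 0.942, 0.0]
ft_force: [6.5, 5.0, 6.5]
gripper_width: 0.4
```

Request:
send_rows([
  [4,0,-5.7],
  [3,0,-1.5],
  [3.4,0,-0.9],
  [4.2,0,1.2],
  [4.2,0,1.5],
  [3.8,0,2.3],
  [3.7,0,2.6],
  [3,0,3],
  [0,0,0],
], roll=[0,0,0,0,0,0,0,0,0], claw=[0,0,0,0,0,0,0,0,0])

```text
time: 19.85
ee_pos: [610.5, 184.6, 112.3]
tcp_rot: [0.002, -0.336, 0.942, -0.0]
ft_force: [1.9, 0.9, 6.4]
gripper_width: -0.3
```

Request:
send_rows([
  [2.6,0,3],
  [2.4,0,3],
  [1.6,0,2],
  [1,0,2],
  [0,0,0],
], roll=[0,0,0,0,0], claw=[0,0,0,0,0])

```text
time: 20.48
ee_pos: [604.7, 179.7, 102.3]
tcp_rot: [0.002, -0.336, 0.942, -0.0]
ft_force: [1.1, -0.3, 8.3]
gripper_width: 0.0
```

Request:
send_rows([
  [0.5,0,1.3],
  [0.4,0,1.3],
  [0,0,0],
], roll=[0,0,0], claw=[0,0,0])

```text
time: 20.85
ee_pos: [604.0, 179.0, 100.1]
tcp_rot: [0.002, -0.336, 0.942, -0.0]
ft_force: [-0.1, -0.8, 10.4]
gripper_width: -0.2
```

Request:
send_rows([
  [0.3,0,1.2],
  [0,0,0],
  [0,0,0],
], roll=[0,0,0], claw=[0,0,0])

```text
time: 21.22
ee_pos: [603.8, 178.8, 99.3]
tcp_rot: [0.003, -0.336, 0.942, -0.0]
ft_force: [-1.4, -1.6, 13.0]
gripper_width: -0.0
```

Request:
send_rows([
  [0.2,0,0.8],
  [0,0,0],
  [0,0,0],
], roll=[0,0,0], claw=[0,0,0])

```text
time: 21.6
ee_pos: [603.6, 178.6, 98.7]
tcp_rot: [0.003, -0.336, 0.942, -0.0]
ft_force: [-2.4, -2.6, 14.0]
gripper_width: -0.0
```

Request:
send_rows([
  [0,0,0.5],
  [0,0,0],
  [0,0,0],
], roll=[0,0,0], claw=[0,0,0])

```text
time: 21.98
ee_pos: [603.6, 178.6, 98.4]
tcp_rot: [0.003, -0.336, 0.942, -0.0]
ft_force: [-3.6, -1.8, 15.3]
gripper_width: -0.1
```

Request:
send_rows([
  [0,0,-10],
  [0,0,-25],
  [0,0,-20],
  [0,0,0],
  [0,0,0],
  [0,0,0],
  [0,0,0],
], roll=[0,0.1745,0.1745,0.1745,0.1745,0.1745,0.1745], claw=[0,0,0,0,0,0,0])

```text
time: 22.85
ee_pos: [602.6, 178.6, 150.2]
tcp_rot: [0.0, 0.183, 0.983, 0.0]
ft_force: [-0.1, 0.5, -0.1]
gripper_width: 0.3
```

Run:
```python
from h import *
from bench import robot
s=robot.read_state();A=axes(s);p=s["ee_pos"];print(p.round(1),A[:,0].round(3),s["joint_pos"].round(2))
t=np.radians(159.3);T=np.array([558.5+134*np.cos(t),142.7+134*np.sin(t),p[2]]);print((A.T@(T-p)).round(1))
```

```text
[602.6 178.6 150.2] [-0.933  0.36  -0.001] [ 0.29  0.26  0.22  1.53 -0.    0.66]
[ 1.622e+02 -5.030e+01 -1.000e-01]
```

Request:
send_rows([
  [27,-8.4,0],
  [27,-8.4,0],
  [27,-8.4,0],
  [27,-8.4,0],
  [27,-8.4,0],
  [27,-8.4,0],
  [0,0,0],
  [0,0,19],
  [0,0,19],
  [-8,0,0],
  [-8,0,0],
  [-5,0,0],
  [-5,0,0],
  [-5,0,0],
  [-4,0,0],
  [-4,0,0],
], roll=[0,0,0,0,0,0,0,0,0,0,0,0,0,0,0,0], claw=[0,0,0,0,0,0,0,0,0,0,0,0,0,0,0,0])

```text
time: 24.85
ee_pos: [469.9, 175.8, 112.4]
tcp_rot: [-0.0, 0.18, 0.984, 0.001]
ft_force: [-6.3, 3.8, 5.2]
gripper_width: 0.1
```

Request:
send_rows([
  [-4,0,-5.7],
  [-3,0,-1.5],
  [-3.4,0,-0.9],
  [-4.2,0,1.2],
  [-4.2,0,1.5],
  [-3.8,0,2.3],
  [-3.7,0,2.6],
  [0,0,0],
], roll=[0,0,0,0,0,0,0,0], claw=[0,0,0,0,0,0,0,0])

```text
time: 25.85
ee_pos: [494.0, 166.0, 111.6]
tcp_rot: [-0.001, 0.18, 0.984, 0.0]
ft_force: [-5.0, 1.1, 1.0]
gripper_width: -0.0
```

Request:
send_rows([
  [-3.6,0,2.6],
  [-3.2,0,2.8],
  [-2,0,2],
  [-1,0,2],
  [0,0,0],
], roll=[0,0,0,0,0], claw=[0,0,0,0,0])

```text
time: 26.48
ee_pos: [503.4, 162.7, 102.8]
tcp_rot: [-0.001, 0.18, 0.984, 0.0]
ft_force: [-4.1, 1.5, 2.9]
gripper_width: 0.1
```

Request:
send_rows([
  [-0.5,0,1.3],
  [-0.4,0,1.3],
  [0,0,0],
], roll=[0,0,0], claw=[0,0,0])

```text
time: 26.85
ee_pos: [504.4, 162.3, 100.5]
tcp_rot: [-0.0, 0.18, 0.984, 0.0]
ft_force: [-6.0, 0.5, 3.9]
gripper_width: -0.1
```

Request:
send_rows([
  [0,0,1.3],
  [0,0,1.3],
  [0,0,0],
], roll=[0,0,0], claw=[0,0,0])

```text
time: 27.22
ee_pos: [505.1, 162.2, 98.4]
tcp_rot: [0.001, 0.18, 0.984, 0.0]
ft_force: [-2.3, 0.2, 5.4]
gripper_width: -0.0
```

Request:
send_rows([
  [0,0,1.3],
  [0,0,1.2],
  [0,0,0],
], roll=[0,0,0], claw=[0,0,0])

```text
time: 27.6
ee_pos: [505.7, 162.0, 96.2]
tcp_rot: [0.001, 0.181, 0.984, 0.0]
ft_force: [-1.3, -1.2, 6.1]
gripper_width: -0.1
```

Request:
send_rows([
  [0,0,1.2],
  [0,0,1.2],
  [0,0,0],
], roll=[0,0,0], claw=[0,0,0])

```text
time: 27.98
ee_pos: [506.1, 161.9, 94.0]
tcp_rot: [0.002, 0.181, 0.984, 0.0]
ft_force: [0.2, -1.6, 6.5]
gripper_width: 0.3
```

Request:
send_rows([
  [0,0,1],
  [0,0,1],
  [0,0,0],
], roll=[0,0,0], claw=[0,0,0])

```text
time: 28.35
ee_pos: [506.4, 161.8, 92.2]
tcp_rot: [0.002, 0.181, 0.984, 0.0]
ft_force: [2.2, -3.0, 7.4]
gripper_width: 0.1
```

Request:
send_rows([
  [-0.5,0,1],
  [0,0,0.8],
  [0,0,0],
], roll=[0,0,0], claw=[0,0,0])

```text
time: 28.72
ee_pos: [506.6, 161.6, 90.5]
tcp_rot: [0.002, 0.181, 0.984, 0.0]
ft_force: [0.1, -4.2, 8.4]
gripper_width: 0.3
```

Run:
```python
from h import *
from bench import robot
a=robot.read_camera("scene");b=robot.read_camera("side");w=robot.read_camera("wrist")
cv2.imwrite("pics/t6.png",np.hstack([cv2.resize(w["frame"][180:480,170:470,::-1],(400,400),interpolation=2),cv2.resize(a["frame"][220:350,415:545,::-1],(400,400),interpolation=2)]))
cv2.imwrite("pics/t6b.png",cv2.resize(b["frame"][130:220,260:372,::-1],(500,400),interpolation=2))
```

```text
(no output)
```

View pics/t6.png

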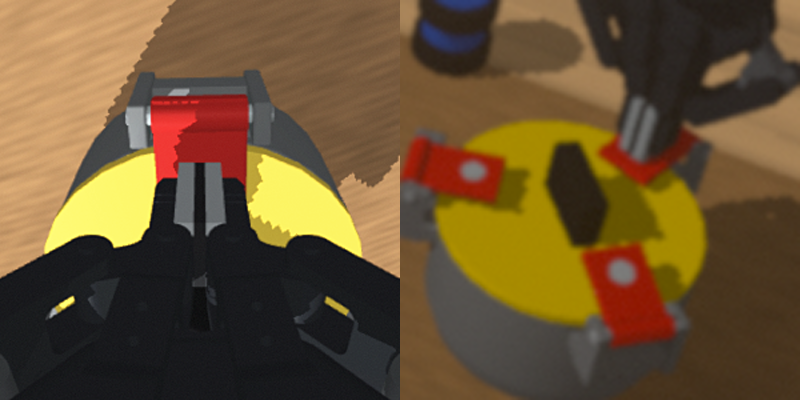

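Fingers are centred on the third flap, which is nearly level. The other two clips stayed down and the lid is flush. Continue pressing.

Request:
send_rows([
  [0,0,0.7],
  [0,0,0.5],
  [0,0,0],
], roll=[0,0,0], claw=[0,0,0])

```text
time: 29.25
ee_pos: [506.7, 161.6, 90.0]
tcp_rot: [0.002, 0.181, 0.984, 0.001]
ft_force: [-2.3, -4.1, 14.9]
gripper_width: -0.3
```

The steep rise suggests the finger's outer edge has landed flat near the hinge on the level flap, so the lever arm is short. I'll lift, shift inwards 10 mm and press over the pad.

Request:
send_rows([
  [0,0,-6],
  [-5,0,-2],
  [-5,0,0],
  [0,0,4],
  [0,0,0],
], roll=[0,0,0,0,0], claw=[0,0,0,0,0])

```text
time: 29.88
ee_pos: [513.9, 158.3, 90.5]
tcp_rot: [-0.001, 0.18, 0.984, -0.0]
ft_force: [-0.3, -0.1, 0.4]
gripper_width: 0.1
```

Request:
send_rows([
  [-2,0,0.3],
  [0,0,0.5],
  [0,0,0.5],
  [0,0,0],
], roll=[0,0,0,0], claw=[0,0,0,0])

```text
time: 30.38
ee_pos: [516.1, 157.8, 90.1]
tcp_rot: [0.0, 0.18, 0.984, 0.0]
ft_force: [0.7, -1.0, 1.2]
gripper_width: 0.1
```

Request:
send_rows([
  [0,0,0.8],
  [0,0,0.8],
  [0,0,0],
], roll=[0,0,0], claw=[0,0,0])

```text
time: 30.75
ee_pos: [516.2, 157.8, 89.6]
tcp_rot: [0.001, 0.18, 0.984, 0.0]
ft_force: [-3.5, -1.6, 9.1]
gripper_width: -0.2
```

Request:
send_rows([
  [0,0,0.8],
  [0,0,0],
  [0,0,0],
], roll=[0,0,0], claw=[0,0,0])

```text
time: 31.12
ee_pos: [516.2, 157.8, 89.1]
tcp_rot: [0.001, 0.18, 0.984, 0.0]
ft_force: [-3.7, -2.4, 12.0]
gripper_width: -0.2
```

Request:
send_rows([
  [0,0,-5],
  [-5.5,0,0],
  [0,0,3.4],
  [0,0,0.8],
  [0,0,0.8],
  [0,0,0],
], roll=[0,0,0,0,0,0], claw=[0,0,0,0,0,0])

```text
time: 31.88
ee_pos: [521.8, 155.8, 88.5]
tcp_rot: [0.001, 0.18, 0.984, 0.0]
ft_force: [-1.2, -1.6, 10.1]
gripper_width: 0.2
```

Request:
send_rows([
  [0,0,0.8],
  [0,0,0],
  [0,0,0],
], roll=[0,0,0], claw=[0,0,0])

```text
time: 32.25
ee_pos: [521.8, 155.8, 88.0]
tcp_rot: [0.001, 0.18, 0.984, 0.0]
ft_force: [-1.5, -2.1, 11.7]
gripper_width: 0.2
```

Request:
send_rows([
  [0,0,0.9],
  [0,0,0],
  [0,0,0],
], roll=[0,0,0], claw=[0,0,0])

```text
time: 32.62
ee_pos: [521.8, 155.8, 87.3]
tcp_rot: [0.001, 0.18, 0.984, 0.0]
ft_force: [-2.6, -1.6, 12.7]
gripper_width: 0.6
```

Request:
send_rows([
  [0,0,0.8],
  [0,0,0],
  [0,0,0],
], roll=[0,0,0], claw=[0,0,0])

```text
time: 33.0
ee_pos: [521.8, 155.8, 86.7]
tcp_rot: [0.001, 0.18, 0.984, 0.0]
ft_force: [-2.7, -2.4, 14.4]
gripper_width: -0.1
```

Request:
send_rows([
  [0,0,0.6],
  [0,0,0],
  [0,0,0],
], roll=[0,0,0], claw=[0,0,0])

```text
time: 33.38
ee_pos: [521.9, 155.8, 86.5]
tcp_rot: [0.001, 0.18, 0.984, 0.0]
ft_force: [-4.0, -2.2, 17.3]
gripper_width: 0.2
```

Request:
send_rows([
  [0,0,-8],
  [0,0,-25],
  [0,0,-40],
  [50,0,-30],
  [50,0,-20],
  [50,0,0],
  [0,0,0],
  [0,0,0],
], roll=[0,0,0,0,0,0,0,0], claw=[0,0,0,0,0,0,0,0])

```text
time: 34.38
ee_pos: [381.2, 209.1, 207.3]
tcp_rot: [0.0, 0.18, 0.984, -0.0]
ft_force: [-0.7, 0.7, 0.7]
gripper_width: -0.1
```

Run:
```python
from h import *
from bench import robot
s=robot.read_state();print(s["time"],s["ee_pos"].round(),s["ft_force"].round(1))
a=robot.read_camera("scene");b=robot.read_camera("side")
cv2.imwrite("pics/t7.png",np.hstack([cv2.resize(a["frame"][225:355,415:545,::-1],(400,400),interpolation=2),cv2.resize(b["frame"][140:230,265:355,::-1],(400,400),interpolation=2)]))
```

```text
34.375 [381. 209. 207.] [-0.7  0.7  0.7]
```

View pics/t7.png

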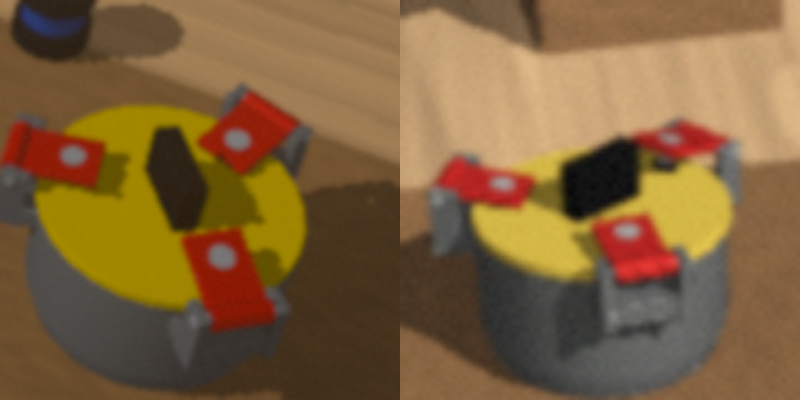

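All three clips are folded, with the screw dots at (73,155), (237,140) and (222,257) in the scene crop. The lid is flush and the arm is clear. Handing in.

```bash
python3 -c "
from bench import robot
print(robot.job_done())"
```

```text
the job is handed in; nothing more can be done
None
```

The yellow lid is home on the tub, all three red clips are folded down over it, and the job was handed in at about 34.5 s of the 64 s allowed.

- **Lid:** I took the lid farthest to the robot's left by its handle and set it on the tub. Its weight came off the wrist at exactly the predicted home height, and it was flush in the last pictures.
- **Clips:** I folded them only after the lid was home, and all three stayed down after release. The peak vertical forces read while pressing were:

| Clip position around the tub (from world +x) | Peak force (N) |
|---|---|
| -81° | 14.4 |
| 39° | 15.3 |
| 159° | 17.3 |

- **Disagreements:** The 159° clip met the lid nearly level, so my first press landed too near its hinge. I shifted the finger inwards twice and pressed again, which is why its peak is above the stated 12 to 15 N. I judged by the rise in force that all three feet were squeezed; I did not see it directly.
- **Bystanders:** No move went near the brush, coupling or valve. My last pictures were close crops, so I did not check their positions at the end.

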